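# Sort the mudroom bench top

## Robot

A 7-joint arm with a two-finger parallel gripper is mounted at the origin on the work surface. World frame = base frame: x ahead of the robot, y to its left, z up, the work surface at z = 0. Lengths are in m, angles in rad, forces in N, time in s.
With the tool pointing down it reaches from about 0.4 to 0.85 m from the base axis. Payload 10.4 kg.
Tool frame: the origin (TCP) lies between the finger pads; the fingertips stand 22 mm ahead of it and the grasp point (between the pads) lies 3 mm ahead of it (r.nose_length is the distance from the TCP to the fingertips, in m); z points along the fingers, y is the line along which they close (so a half turn about z gives the same grasp; the last joint's range is limited). The gripper opens to 87 mm and grips with 3 to 60 N. Pads are 19 mm wide; open, the fingers measure 117 mm over their backs; the gripper's body (75 mm by 190 mm) begins 51 mm behind the grasp point.
Start: joints at [1.085, 0.332, -0.065, 1.46, 0.022, 1.35, -0.088], TCP at [0.279, -0.559, 0.245] pointing down, gripper open.
Joint ranges: [-2.6, 2.6], [-0.5, 2.12], [-1.47, 1.34], [0.16, 2.42], [-1.27, 4.41], [0.06, 2.06], [-2.6, 2.6]. Speed limits (rad/s): [2.22, 2.22, 2.79, 2.79, 3.14, 3.14, 3.14].

## Interface

Orientations are given as a unit quaternion [x, y, z, w].
In Python, from bench import readout, cams, r gives the robot as it stands. The module is installed in compiled form; this text tells all that it offers.
- The arm moves only by the tool step_arm, never from a script. Its argument "deltas" is a list that holds one entry, the list of rows, each a list of 7 numbers: the turn, a rotation vector about the tool's x, y, z in rad, then the shift along the tool's x, y, z in m, then the opening in per cent of the stroke, from 0 (shut) to 100 (fully open). A call has 1 to 20 rows; each row is the pose to reach, as a shift and turn from the pose commanded when the call began, along the tool's axes at that moment; what a row does not reach only later rows make up. A row lasts 1/8 s, in which the tool goes at most 62.5 mm and 10.7 degrees, less where a joint would pass 70% of its speed; a pose out of reach is approached as far as the arm can. A call with a gripper value outside its range is refused whole. The fingers move at their own pace and stop on an object; "squeeze" is the grip in N (left out, the last holds). Time passes only in rows, so rows that repeat a pose let the fingers close. It gives the time, the measured TCP pose, the force, the opening and the grip force at its end, in the units of the state.
- readout.read_state(): the state, without advancing time (a new reading comes with each control period).
- cams.camera(name): name is "scene" or "top" or "wrist"; returns a dict with "img" (384x512x3 uint8, red, green, blue), "fx", "fy", "cx", "cy" (pixels), "k1" (the pictures are not rectified: a ray, as slopes to the right and down, at radius r is drawn at 1 + k1 r^2 times it, then the intrinsics apply), "origin" and "rotation" of the camera in the world; the wrist camera has in their place "T_tool_cam" (4x4, takes a point from camera to tool coordinates, whose origin is the TCP and whose axes are the flange's). Camera axes: x right, y up, looking along -z (the intrinsics and any distortion apply to the point x, -y, -z); pixel columns grow to the right and rows downward; lengths in m; the calibration is good to about 2 mm. A picture is of the moment at which its call begins: read the wrist's pose just before it. There is no depth.
- r.close_job(): hands the job in; it is judged then, once.
The state is a dict: "time": time; "joint_positions": joint angles; "joint_vel": joint speeds; "joint_torque": joint torques, N m; "ee_pos": TCP position; "eef_rot": TCP orientation; "ft_force": force on the tool from outside, world axes, zero at the start; "torque": the same for the moment, N m; "width": finger opening in m; "grip_force": force on a finger pad.
Only numpy, scipy, OpenCV 4.12 (cv2) and the standard library are available. Lean on these libraries where they do the work, as an engineer would, in place of code of your own. Each camera call takes 0.05 s, during which the arm holds its last target. There are 200 camera calls.

## Task

Tidy the bench: lift the upper of the two nested white bowls straight off the lower one, keeping it upright, and set it centred on the round cork mat, while the lower bowl stays standing where it is. Then put the tick comb in the lower bowl, lay the flashlight lengthwise in the narrow tray, and lay both carabiners flat in the wide tray, side by side and not on top of each other. Leave the coffee mug where it is.

Things in the scene. Friction and masses are not known exactly. Their poses are not given: they have to be found in the camera images.
- upper_bowl: White ceramic bowl, upper of two alike, nested; 0.22 to 0.35 kg, loose. Round, 66 mm high, rim 128 mm across outside; wall 8 mm thick, upright over the top 20 mm (pinch it there). Solid foot 74 mm across, 22 mm high. Origin: centre of underside, z up. At the start its foot stands in the lower bowl, 28 mm above that one's underside, 3 mm play; rim 94 mm above the bench; free after a 40 mm lift.
- lower_bowl: White ceramic bowl standing loose on the bench under the upper one, same shape: 66 mm high, rim 128 mm outside and 112 mm inside, foot 74 mm across. Flat inner floor 84 mm across, 28 mm above the underside. Origin: centre of the underside, z up. About 0.32 kg. It keeps its place.
- flashlight: Silver metal flashlight 130 mm long, lying on the bench. Barrel 28 mm thick with dark grip rings (grip here); head (lens end, 24 mm long) and tail cap (20 mm) are 32 mm across and act as squares, so it does not roll. Origin: under its middle, at the level of its underside (axis 16 mm higher); x along its length to the lens, z up. About 0.16 kg.
- large_carabiner: Large green carabiner with a steel gate lying flat: a closed ring of round bar 10 mm thick, 70 mm long (x) by 40 mm wide (y, over the two straight parallel long sides), 45 g. Origin: centre, at the level of its underside; z up, 10 mm high.
- small_carabiner: Small green carabiner with a steel gate lying flat, the same shape: round bar 8 mm thick, 52 mm long (x) by 30 mm wide (y), 25 g. Origin: centre, at the level of its underside; z up, 8 mm high.
- tick_comb: Black plastic tick comb lying flat, 54 mm long (x). Handle 20 mm wide and 9 mm high from x = -27 to +5 mm; then the wider toothed head, 32 mm wide and 8 mm high (teeth 6 mm), from x = +5 to +27 mm. Best gripped across the handle about x = -11 mm. Origin: middle of its length, at the level of its underside; z up. 18 g.
- narrow_tray: The narrow pine tray, fixed to the bench: 190 mm (x) by 92 mm (y) by 24 mm high outside, open on top, walls and floor 6 mm thick. Origin: centre of its underside; inner floor 6 mm above it.
- wide_tray: The wide pine tray, fixed to the bench: 180 mm (x) by 150 mm (y) by 24 mm high outside, open on top, walls and floor 6 mm thick. Origin: centre of its underside; inner floor 6 mm above it.
- cork_mat: Round cork mat, fixed flat on the bench, 150 mm in diameter, 5 mm thick. Origin: centre of its underside (its top is 5 mm higher).
- mug: Blue ceramic coffee mug standing beyond the work, a bystander: 80 mm in diameter, 95 mm high, with a handle on one side. Origin: centre of its underside.
Things that resemble listed ones, but are neither listed nor needed, are in the scene too. What is shaped like the small_carabiner but blue is not meant. What is shaped like the narrow_tray but red is not meant.

How it is judged:
By the outcome, as a careful person would: the job done as asked, in the order asked, and still so for the second after the job is handed in, with the robot touching nothing.
It also fails if it takes over 128 s, if anything falls off the work surface, if the arm or the gripper's body presses on something with over 40 N, if the wrist force passes 120 N, or if a joint passes its speed limit or range.

## Working session

There is one attempt and no reset: what is moved stays moved. The work goes in short steps, Python scripts to look and compute and a tool call to move; the robot and the scene stay as the last step left them, time stands still between calls to the robot, and variables do not carry over. Pictures are saved under pics/ and viewed, at most 14 in all, crops included, and the job is handed in when it is done.

Besides the shell and the picture viewer there is one more tool, called after "Emit:" as name(argument=value, ...) on one line, values as JSON. step_arm: Moves the arm, as the interface text tells. Its arguments: {"type":"object","properties":{"deltas":{"type":"array"},"squeeze":{"type":"number"}},"required":["deltas"]}

```bash
mkdir -p pics
cat > h.py <<'E'
import numpy as np,cv2
from scipy.spatial.transform import Rotation as R
from bench import readout,cams,r
def grab(name):
    s=readout.read_state(); c=cams.camera(name)
    if name=='wrist':
        T=np.eye(4);T[:3,:3]=R.from_quat(s['eef_rot']).as_matrix();T[:3,3]=s['ee_pos']
        M=T@np.array(c['T_tool_cam']);c['origin']=M[:3,3];c['rotation']=M[:3,:3]
    c['origin']=np.array(c['origin']);c['rotation']=np.array(c['rotation']).reshape(3,3)
    return c
def ray(c,uv,z):
    uv=np.atleast_2d(np.array(uv,float))
    K=np.array([[c['fx'],0,c['cx']],[0,c['fy'],c['cy']],[0,0,1]])
    p=cv2.undistortPoints(uv[:,None],K,np.array([c['k1'],0,0,0.]))[:,0]
    d=np.c_[p[:,0],-p[:,1],-np.ones(len(p))]@c['rotation'].T
    t=(z-c['origin'][2])/d[:,2]
    return c['origin']+t[:,None]*d
def proj(c,P):
    q=(np.atleast_2d(P)-c['origin'])@c['rotation'];x=q[:,0]/-q[:,2];y=-q[:,1]/-q[:,2]
    k=1+c['k1']*(x*x+y*y);return np.c_[c['fx']*x*k+c['cx'],c['fy']*y*k+c['cy']]
def save(c,f): cv2.imwrite('pics/'+f,c['img'][:,:,::-1])
E
python3 - <<'E'
from h import *
import pickle
t=grab('top');s=grab('scene');pickle.dump((t,s),open('ts.pkl','wb'))
a=np.vstack([t['img'],s['img']])
cv2.imwrite('pics/a.png',cv2.resize(t['img'],(800,600))[:,:,::-1]);cv2.imwrite('pics/b.png',cv2.resize(s['img'],(800,600))[:,:,::-1])
for c in(t,s):print(c['origin'],c['rotation'].round(2).tolist(),c['fx'],c['k1'])
print(readout.read_state())
E
```

```text
Traceback (most recent call last):
  File "h.py", line 9, in grab
    c['origin']=np.array(c['origin']);c['rotation']=np.array(c['rotation']).reshape(3,3)
                                                    ~~~~~~~~~~~~~~~~~~~~~~~~~~~~~~~^^^^^
ValueError: cannot reshape array of size 4 into shape (3,3)
```

Rotation is a quaternion.

```bash
sed -i "s/c\['rotation'\]=np.array(c\['rotation'\]).reshape(3,3)/q=np.array(c['rotation']);c['rotation']=R.from_quat(q).as_matrix() if q.size==4 else q/" h.py
python3 - <<'E'
from h import *
import pickle
t=grab('top');s=grab('scene');pickle.dump((t,s),open('ts.pkl','wb'))
cv2.imwrite('pics/a.png',cv2.resize(t['img'],(800,600))[:,:,::-1]);cv2.imwrite('pics/b.png',cv2.resize(s['img'],(800,600))[:,:,::-1])
for c in(t,s):print(c['origin'],c['rotation'].round(2).tolist(),c['fx'],c['k1'])
print(readout.read_state())
E
```

```text
[0.28784129 0.08973134 1.18213181] [[0.07, 0.97, -0.23], [-1.0, 0.06, -0.02], [-0.0, 0.23, 0.97]] 430.9776119388053 -0.06836174020307655
[ 1.05083385 -0.60019319  1.33073592] [[0.8, -0.49, 0.34], [0.59, 0.67, -0.45], [-0.01, 0.57, 0.82]] 448.62233393174387 -0.15750308099509158
{'time': 0.15, 'joint_positions': array([ 1.08540924,  0.33269607, -0.0646895 ,  1.46072039,  0.02157216,
        1.34987143, -0.08853553]), 'joint_vel': array([ 1.29491033e-03, -3.35913757e-03,  2.76451730e-04, -7.07511629e-04,
       -8.71513104e-05,  2.08710025e-03, -6.19047702e-04]), 'joint_torque': array([ 6.82230057e-04, -6.23633051e+01,  2.45388073e-02, -3.90143538e+01,
       -6.14146725e-02,  3.71352152e-02,  5.79132688e-05]), 'ee_pos': array([ 0.27892039, -0.55903212,  0.24396916]), 'eef_rot': array([ 9.73351672e-01,  2.29316969e-01, -1.23451490e-04, -4.85369062e-04]), 'ft_force': array([0.68876208, 0.18442103, 0.13312122]), 'torque': array([ 0.03596169,  0.00402218, -0.00075541]), 'grip_force': 0.0, 'width': 0.08688874538230755}
```

View pics/a.png

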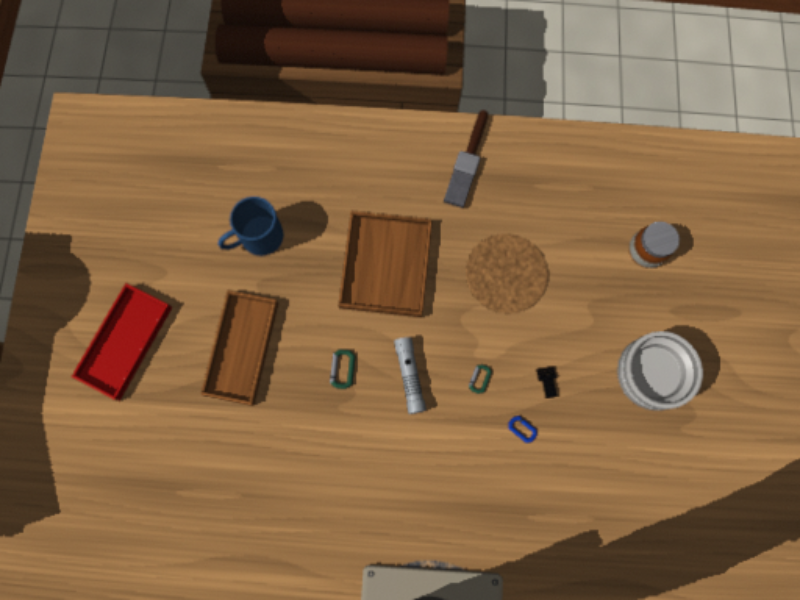

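View pics/b.png

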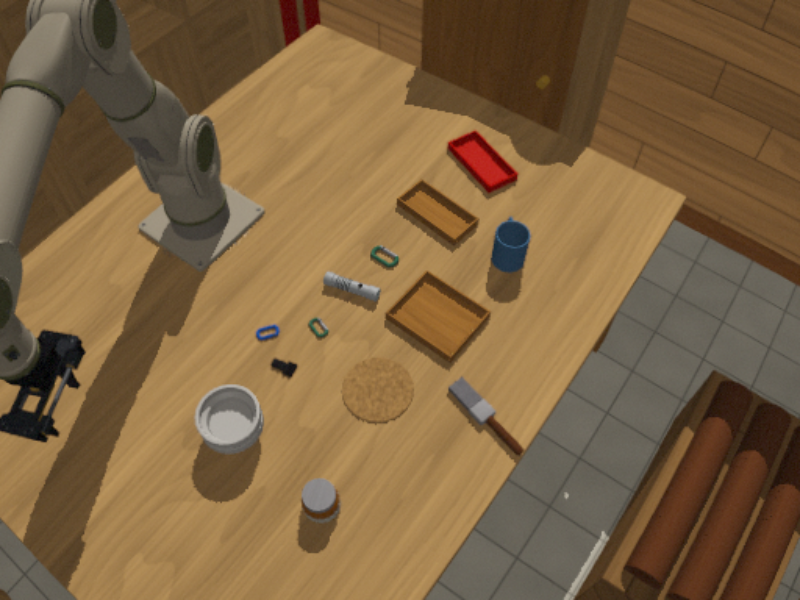

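Top picture (800x600 px): upper and lower bowl nested at (660,370), cork mat (508,273), wide pine tray (388,263), narrow pine tray (242,348), mug (255,225). Candidates: small carabiner green (480,378), with the blue one (522,429) and the larger green one (343,369) as look-alikes; narrow tray is pine (242,348), not red (122,340); bowls vs. jar (657,243); flashlight silver (410,375), comb black (548,381). I choose the green and pine ones.

Run:
```python
from h import *
import pickle
t,s=pickle.load(open('ts.pkl','rb'))
hsv=cv2.cvtColor(t['img'],cv2.COLOR_RGB2HSV)
H,S,V=[hsv[...,i].astype(int) for i in range(3)]
def reg(box,m,z,name):
    x0,y0,x1,y1=[int(v*.64) for v in box]
    k=np.zeros(m.shape,np.uint8);k[y0:y1,x0:x1]=m[y0:y1,x0:x1]
    n,l,st,ce=cv2.connectedComponentsWithStats(k)
    i=1+np.argmax(st[1:,4]);v,u=np.where(l==i)
    P=ray(t,np.c_[u,v],z)[:,:2].astype(np.float32)
    (c,wh,a)=cv2.minAreaRect(P)
    if wh[0]<wh[1]:a+=90;wh=wh[::-1]
    print(name,np.round(c,4),np.round(wh,3),'long axis deg',round(a%180,1),len(P))
    return P
g=(H>50)&(H<90)&(S>60)
reg((315,335,370,400),g|((S<60)&(V>60)),.005,'large');reg((455,350,505,405),g|((S<60)&(V>60)),.004,'small')
reg((385,325,435,425),(S<70),.016,'light')
reg((525,355,570,410),(V<50),.005,'comb')
reg((600,310,720,430),(S<50)&(V>100),.09,'bowl')
reg((460,225,555,320),(S>0)&(np.abs(H-14)<30)&(S<140),.005,'cork?')
# trays: outer top corners picked
for n,c,z in(('wide',[(351,211),(432,218),(424,316),(339,308)],.024),('narrow',[(229,291),(278,296),(253,404),(203,394)],.024)):
    P=ray(t,np.array(c)*.64,z)[:,:2];(cc,wh,a)=cv2.minAreaRect(P.astype(np.float32))
    print(n,P.round(3).tolist(),np.round(cc,3),np.round(wh,3),a)
for n,q,z in(('cork',[(467,272),(549,275),(508,234),(508,314)],.005),):
    print(n,ray(t,np.array(q)*.64,z)[:,:2].round(3).tolist())
im=cv2.resize(t['img'],None,fx=4,fy=4,interpolation=3)
cv2.imwrite('pics/c.png',cv2.resize(im[840:1140,760:1480],(792,330))[:,:,::-1])
```

```text
large [0.4381 0.1763] [0.067 0.039] long axis deg 179.1 175
small [ 0.4373 -0.0658] [0.05  0.029] long axis deg 160.7 106
light [0.4346 0.0582] [0.133 0.031] long axis deg 14.8 523
comb [ 0.4385 -0.1869] [0.051 0.031] long axis deg 14.8 165
bowl [ 0.4598 -0.3521] [0.141 0.127] long axis deg 93.3 1854
cork? [ 0.6367 -0.1093] [0.179 0.174] long axis deg 2.4 1551
wide [[0.725, 0.181], [0.721, 0.033], [0.538, 0.038], [0.542, 0.188]] [0.631 0.111] [0.15  0.183] 88.4498291015625
narrow [[0.56, 0.387], [0.557, 0.298], [0.364, 0.322], [0.375, 0.41]] [0.466 0.354] [0.089 0.194] 82.95860290527344
cork [[0.628, -0.036], [0.633, -0.186], [0.706, -0.109], [0.555, -0.113]]
```

View pics/c.png

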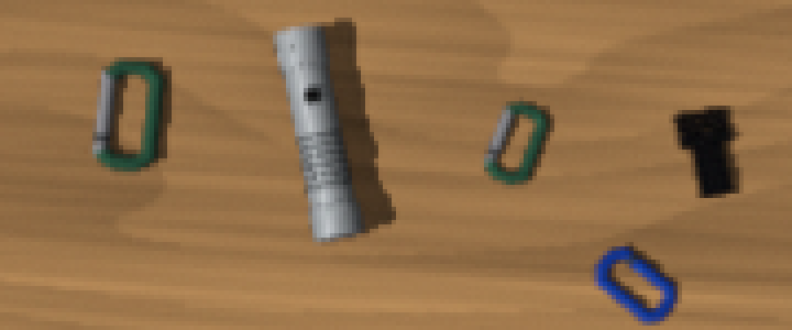

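The crop shows large green carabiner (130,115), flashlight (320,130), small green carabiner (516,143), blue decoy (637,285), comb (707,150) with its head towards the top; all sizes match. Now a helper for moves and a wrist look at the bowl.

```bash
cat >> h.py <<'E'
def to(x,y,z,yaw=None):
    """deltas (tool axes) from here to a tool-down pose; yaw deg = world angle of closing line, nearest half turn"""
    s=readout.read_state();Q=R.from_quat(s['eef_rot']);M=Q.as_matrix()
    d=M.T@(np.array([x,y,z])-s['ee_pos'])
    cur=np.degrees(np.arctan2(M[1,1],M[0,1]));yaw=cur if yaw is None else yaw
    a=np.radians((yaw-cur+90)%180-90+cur-90+90)
    Yv=np.array([np.cos(a),np.sin(a),0]);Z=np.array([0,0,-1.]);T=np.c_[np.cross(Yv,Z),Yv,Z]
    w=R.from_matrix(M.T@T).as_rotvec()
    print('turn',w.round(3),'shift',d.round(4),'cur yaw',round(cur,1),'pos',s['ee_pos'].round(4),'t',round(s['time'],2),'j7',round(s['joint_positions'][6],2))
E
python3 - <<'E'
from h import *
c=grab('wrist');print(np.array(c['T_tool_cam']).round(3),c['fx'],c['k1'])
u=np.array([np.cos(np.radians(-40)),np.sin(np.radians(-40))])
p=np.array([.46,-.352])-.06*u;print(p)
to(p[0],p[1],.28,-40)
E
```

```text
[[-0.001  0.953  0.304  0.085]
 [ 1.     0.001 -0.001 -0.   ]
 [-0.001  0.304 -0.953 -0.14 ]
 [ 0.     0.     0.     1.   ]] 333.9644122289074 -0.06432634764404349
[ 0.41403733 -0.31343274]
turn [-0.001 -0.    -0.41 ] shift [ 0.2306 -0.1595 -0.0358] cur yaw -63.5 pos [ 0.2789 -0.5591  0.2441] t 0.2 j7 -0.09
```

Emit:
step_arm(deltas=[[[0,0,-0.15,0.06,-0.04,-0.036,50],[0,0,-0.3,0.12,-0.08,-0.036,50],[0,0,-0.41,0.18,-0.12,-0.036,50],[0,0,-0.41,0.23,-0.16,-0.036,50],[0,0,-0.41,0.23,-0.16,-0.036,50],[0,0,-0.41,0.23,-0.16,-0.036,50],[0,0,-0.41,0.23,-0.16,-0.036,50],[0,0,-0.41,0.23,-0.16,-0.036,50]]], squeeze=50)

```text
time: 1.2
ee_pos: [0.4127, -0.3146, 0.2804]
eef_rot: [0.907, 0.422, -0.0, -0.0]
ft_force: [-0.0, 0.1, 0.3]
width: 0.0435
grip_force: 0.0
```

Run:
```python
from h import *
import pickle
c=grab('wrist');pickle.dump(c,open('w1.pkl','wb'));save(c,'w1.png');to(.414,-.3134,.2,-40);print(readout.read_state()['ft_force'])
print(proj(c,[[.46,-.352,.094]]))
```

```text
turn [-0.     0.    -0.002] shift [0.0017 0.0003 0.0803] cur yaw -40.1 pos [ 0.4127 -0.3145  0.2803] t 1.25 j7 -0.16
[ 0.06055795  0.15422343 -0.13439967]
[[315.67947115 170.28278288]]
```

View pics/w1.png

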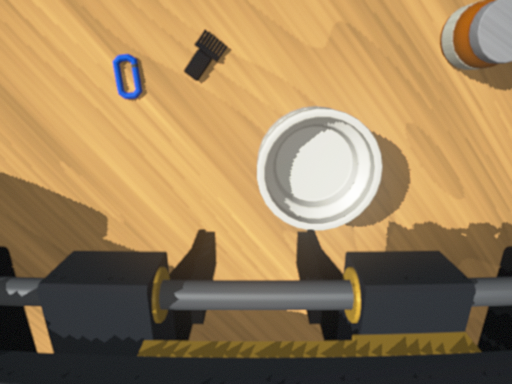

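The wrist picture shows the rim centred near (320,168), the comb (207,55), the blue decoy (127,77), fingers at (205,250) and (310,250).

```bash
cat >> h.py <<'E'
def circ(P,Rr):
    from scipy.optimize import least_squares
    f=lambda q:np.hypot(P[:,0]-q[0],P[:,1]-q[1])-q[2]
    m=P[:,:2].mean(0);o=least_squares(f,[*m,Rr],loss='soft_l1',f_scale=.001);return o.x
E
python3 - <<'E'
from h import *
import pickle
c=pickle.load(open('w1.pkl','rb'))
hsv=cv2.cvtColor(c['img'],cv2.COLOR_RGB2HSV);m=((hsv[...,1]<60)&(hsv[...,2]>110)).astype(np.uint8)
m[:95]=0;m[235:]=0;m[:,:245]=0;m[:,395:]=0
cs,_=cv2.findContours(m,0,cv2.CHAIN_APPROX_NONE);k=cv2.convexHull(max(cs,key=cv2.contourArea))[:,0]
P=ray(c,k,.094)
print(circ(P,.064))
b=circ(P,.064)
for a in range(-180,180,45):
    an=np.degrees(np.arctan2(P[:,1]-b[1],P[:,0]-b[0]));q=np.abs(an-a)<22;print(a,np.hypot(*(P[q,:2]-b[:2]).T).mean().round(4) if q.any() else None)
# top view
t,_=pickle.load(open('ts.pkl','rb'))
hsv=cv2.cvtColor(t['img'],cv2.COLOR_RGB2HSV);m=((hsv[...,1]<50)&(hsv[...,2]>100)).astype(np.uint8)
m[:205]=0;m[275:]=0;m[:,:385]=0;m[:,460:]=0
cs,_=cv2.findContours(m,0,cv2.CHAIN_APPROX_NONE);k=cv2.convexHull(max(cs,key=cv2.contourArea))[:,0]
P=ray(t,k,.094);print(circ(P,.064))
E
```

```text
[ 0.46166696 -0.35525401  0.06418783]
-180 0.0636
-135 0.064
-90 0.0648
-45 0.0646
0 0.0633
45 0.0634
90 0.0665
135 0.0638
[ 0.456705   -0.35123082  0.06830041]
```

Run:
```python
from h import *
u=np.array([np.cos(np.radians(-40)),np.sin(np.radians(-40))])
p=np.array([.4617,-.3553])-.060*u;print(p)
to(p[0],p[1],.097,-40)
```

```text
[ 0.41573733 -0.31673274]
turn [-0.     0.    -0.002] shift [0.0003 0.0038 0.1833] cur yaw -40.1 pos [ 0.4127 -0.3145  0.2803] t 1.25 j7 -0.16
```

Emit:
step_arm(deltas=[[[0,0,0,0,0.004,0.05,50],[0,0,0,0,0.004,0.1,50],[0,0,0,0,0.004,0.14,50],[0,0,0,0,0.004,0.165,50],[0,0,0,0,0.004,0.183,50],[0,0,0,0,0.004,0.183,50],[0,0,0,0,0.004,0.183,30],[0,0,0,0,0.004,0.183,15],[0,0,0,0,0.004,0.183,0],[0,0,0,0,0.004,0.183,0],[0,0,0,0,0.004,0.183,0]]], squeeze=50)

```text
time: 2.62
ee_pos: [0.4181, -0.3167, 0.0992]
eef_rot: [0.906, 0.423, 0.001, 0.002]
ft_force: [1.3, -0.1, 8.8]
width: 0.0072
grip_force: 52.5
```

Emit:
step_arm(deltas=[[[0,0,0,0,0,-0.008,0],[0,0,0,0,0,-0.016,0],[0,0,0,0,0,-0.026,0],[0,0,0,0,0,-0.038,0],[0,0,0,0,0,-0.052,0],[0,0,0,0,0,-0.068,0],[0,0,0,0,0,-0.085,0],[0,0,0,0,0,-0.1,0],[0,0,0,0,0,-0.11,0],[0,0,0,0,0,-0.11,0],[0,0,0,0,0,-0.11,0]]])

```text
time: 4.0
ee_pos: [0.4163, -0.3158, 0.207]
eef_rot: [0.906, 0.423, -0.0, -0.0]
ft_force: [-0.4, -0.6, -2.9]
width: 0.0075
grip_force: 51.9
```

Run:
```python
from h import *
import pickle
c=grab('wrist');pickle.dump(c,open('w2.pkl','wb'));save(c,'w2.png');to(.58,-.06,.21,-40);t=grab('top');pickle.dump(t,open('t2.pkl','wb'))
im=np.hstack([c['img'],t['img'][150:350,300:512].repeat(2,0)[:384,:][:, :]]);cv2.imwrite('pics/w2.png',im[:,:,::-1]);print(im.shape)
```

```text
turn [-0.001  0.     0.   ] shift [ 0.3013 -0.0389 -0.0031] cur yaw -40.0 pos [ 0.4162 -0.3158  0.2069] t 4.05 j7 -0.17
(384, 724, 3)
```

View pics/w2.png

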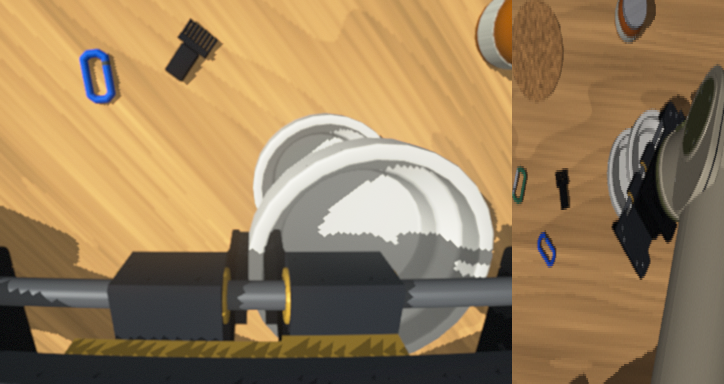

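The wrist picture shows the upper bowl lifted, its rim (370,150) level, the lower bowl (315,160) still on the bench. Now I'll refine the mat centre and check the held bowl's centre.

Run:
```python
from h import *
import pickle
t,s=pickle.load(open('ts.pkl','rb'));c=pickle.load(open('w2.pkl','rb'))
for n,cam,g in(('top',t,(.63,-.11)),('scene',s,(.63,-.11))):
    # radial edge: strongest gradient in Laplacian-variance (texture) blurred grey
    hsv=cv2.GaussianBlur(cam['img'],(5,5),0).astype(float)
    lab=cv2.cvtColor(hsv.astype(np.uint8),cv2.COLOR_RGB2LAB).astype(float)
    E=[]
    for a in np.radians(range(0,360,6)):
        rr=np.arange(.05,.1,.001);Q=np.c_[g[0]+rr*np.cos(a),g[1]+rr*np.sin(a),0*rr+.005];uv=proj(cam,Q).astype(np.float32)
        L=np.array([cv2.remap(lab,uv[:,0][None],uv[:,1][None],1)[0]])[0]
        k=8;sc=[np.linalg.norm((L[i:i+k]-L[i-k:i]).mean(0)) for i in range(k,len(rr)-k)]
        i=k+int(np.argmax(sc));E.append([Q[i,0],Q[i,1]])
    print(n,circ(np.array(E),.075))
hsv=cv2.cvtColor(c['img'],cv2.COLOR_RGB2HSV);m=((hsv[...,1]<60)&(hsv[...,2]>100)).astype(np.uint8)
m[:100]=0;m[285:]=0;m[:,:240]=0;
cs,_=cv2.findContours(m,0,cv2.CHAIN_APPROX_NONE);k=max(cs,key=cv2.contourArea)[:,0]
hi=k[((k[:,0]>400)&(k[:,1]<270))|((k[:,0]<262)&(k[:,1]>210)&(k[:,1]<232))];lo=k[(k[:,0]<350)&(k[:,1]<200)]
for z in(.198,.202,.206):print('held',z,circ(ray(c,hi,z),.064))
print('low',circ(ray(c,lo,.066),.064),len(hi),len(lo))
```

```text
top [ 0.63233664 -0.1096056   0.07669404]
scene [ 0.6353698  -0.11172345  0.07748287]
held 0.198 [ 0.45740724 -0.35634723  0.06488506]
held 0.202 [ 0.45776026 -0.3535129   0.0631417 ]
held 0.206 [ 0.45811328 -0.35067858  0.06139832]
low [ 0.4614288  -0.35180261  0.06020915] 181 140
```

Run:
```python
from h import *
to(.588,-.0725,.14,-40)
```

```text
turn [-0.001  0.     0.   ] shift [ 0.2968 -0.0247  0.0669] cur yaw -40.0 pos [ 0.4162 -0.3158  0.2069] t 4.1 j7 -0.17
```

Emit:
step_arm(deltas=[[[0,0,0,0.02,-0.002,0,0],[0,0,0,0.05,-0.004,0,0],[0,0,0,0.09,-0.008,0,0],[0,0,0,0.13,-0.011,0,0],[0,0,0,0.17,-0.014,0,0],[0,0,0,0.21,-0.018,0,0],[0,0,0,0.25,-0.021,0,0],[0,0,0,0.28,-0.024,0.02,0],[0,0,0,0.297,-0.025,0.05,0],[0,0,0,0.297,-0.025,0.08,0],[0,0,0,0.297,-0.025,0.1,0],[0,0,0,0.297,-0.025,0.1,0],[0,0,0,0.297,-0.025,0.1,0]]])

```text
time: 5.72
ee_pos: [0.5889, -0.0727, 0.1087]
eef_rot: [0.906, 0.422, 0.001, 0.0]
ft_force: [-0.7, -0.1, -2.9]
width: 0.0076
grip_force: 51.9
```

Run:
```python
from h import *
import pickle
c=grab('wrist');pickle.dump(c,open('w3.pkl','wb'));t=grab('scene');to(.588,-.0725,.077,-40)
u=proj(t,[[.63,-.11,.05]])[0];print(u)
x,y=int(u[0]),int(u[1]);k=cv2.resize(t['img'][max(0,y-70):y+70,max(0,x-50):x+55],(288,384))
cv2.imwrite('pics/w3.png',np.hstack([c['img'],k])[:,:,::-1])
```

```text
turn [ 0.002 -0.001 -0.   ] shift [-0.0006 -0.0009  0.032 ] cur yaw -40.0 pos [ 0.589  -0.0726  0.109 ] t 5.83 j7 -0.8
[239.83002159 241.97797161]
```

View pics/w3.png

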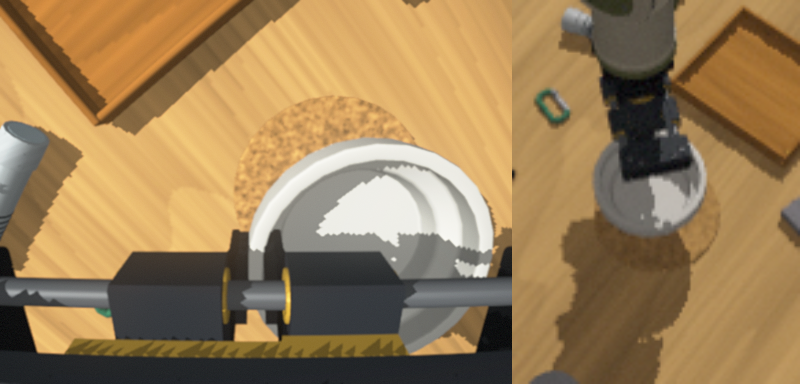

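The wrist picture shows the cork arc from (236,190) over (335,96) to (413,138) behind the held bowl; I'll fit the mat from that arc.

Run:
```python
from h import *
import pickle
from scipy.optimize import least_squares
c=pickle.load(open('w3.pkl','rb'))
k=np.array([(235,190),(239,170),(250,147),(266,127),(285,111),(310,99),(335,96),(360,98),(385,109),(404,126)])
P=ray(c,k,.005)
f=lambda q:np.hypot(P[:,0]-q[0],P[:,1]-q[1])-.075
o=least_squares(f,[.63,-.11]);print(o.x,np.abs(o.fun).max())
hsv=cv2.cvtColor(c['img'],cv2.COLOR_RGB2HSV);m=((hsv[...,1]<60)&(hsv[...,2]>100)).astype(np.uint8)
m[:120]=0;m[280:]=0;m[:,:248]=0
cs,_=cv2.findContours(m,0,cv2.CHAIN_APPROX_NONE);k=max(cs,key=cv2.contourArea)[:,0]
k=k[(k[:,1]<235)];h=cv2.convexHull(k)[:,0];h=h[h[:,1]<225]
P=ray(c,h,.1038)
o=least_squares(f and (lambda q:np.hypot(P[:,0]-q[0],P[:,1]-q[1])-.064),[.63,-.11]);print(o.x,o.fun.round(4))
```

```text
[ 0.63532012 -0.10919985] 0.0012813225737954015
[ 0.62962434 -0.10904407] [ 0.0002 -0.     -0.0005 -0.0009 -0.001  -0.0009 -0.0009 -0.0008 -0.0003
 -0.0003  0.0002  0.0001  0.0006  0.0005 -0.0016 -0.0013 -0.0007 -0.0003
 -0.0001  0.0004  0.0006  0.0011  0.001   0.0011  0.0011  0.0008  0.0008]
```

Emit:
step_arm(deltas=[[[0,0,0,0.003,0.004,0.006,0],[0,0,0,0.003,0.004,0.012,0],[0,0,0,0.003,0.004,0.018,0],[0,0,0,0.003,0.004,0.024,0],[0,0,0,0.003,0.004,0.028,0],[0,0,0,0.003,0.004,0.03,0],[0,0,0,0.003,0.004,0.03,0],[0,0,0,0.003,0.004,0.03,0]]])

```text
time: 6.82
ee_pos: [0.5933, -0.0727, 0.0778]
eef_rot: [0.906, 0.423, 0.0, 0.0]
ft_force: [-0.9, -0.5, -1.8]
width: 0.0077
grip_force: 51.9
```

Emit:
step_arm(deltas=[[[0,0,0,0,0,0.001,0],[0,0,0,0,0,0.002,0],[0,0,0,0,0,0.002,0]]])

```text
time: 7.2
ee_pos: [0.5932, -0.0723, 0.0763]
eef_rot: [0.906, 0.423, 0.0, 0.0]
ft_force: [-5.5, 2.7, 7.5]
width: 0.0073
grip_force: 52.3
```

Emit:
step_arm(deltas=[[[0,0,0,0,0,0,12],[0,0,0,0,0,0,25],[0,0,0,0,0,0,40],[0,0,0,0,0,0,45],[0,0,0,0,0,-0.03,45],[0,0,0,0,0,-0.08,45],[0,0,0,0,0,-0.14,45],[0,0,0,0,0,-0.18,45],[0,0,0,0,0,-0.18,45]]])

```text
time: 8.32
ee_pos: [0.5947, -0.0726, 0.2592]
eef_rot: [0.906, 0.423, 0.003, 0.002]
ft_force: [0.4, 0.7, 0.4]
width: 0.0391
grip_force: 0.0
```

Run:
```python
from h import *
import pickle
from scipy.optimize import least_squares
c=grab('wrist');pickle.dump(c,open('w4.pkl','wb'));save(c,'w4.png')
print(proj(c,[[.635,-.109,.005]]))
to(.43,-.185,.16,90)
```

```text
[[299.65898159 160.25826153]]
turn [ 0.002 -0.002  0.873] shift [-0.1914 -0.0535  0.0963] cur yaw -40.0 pos [ 0.5938 -0.0727  0.2567] t 8.38 j7 -0.76
```

View pics/w4.png

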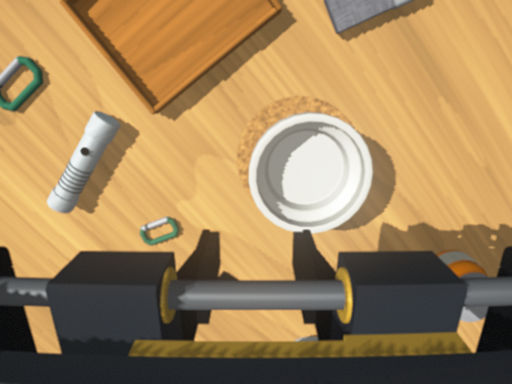

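The bowl stands upright on the mat, rim centred (310,170), cork arc visible at (270,115). Measuring its offset.

Run:
```python
from h import *
import pickle
from scipy.optimize import least_squares
c=grab('wrist');pickle.dump(c,open('w4.pkl','wb'))
hsv=cv2.cvtColor(c['img'],cv2.COLOR_RGB2HSV);m=((hsv[...,1]<60)&(hsv[...,2]>110)).astype(np.uint8)
m[:105]=0;m[236:]=0;m[:,:240]=0;m[:,385:]=0
cs,_=cv2.findContours(m,0,cv2.CHAIN_APPROX_NONE);k=cv2.convexHull(max(cs,key=cv2.contourArea))[:,0]
P=ray(c,k,.071);print('bowl',circ(P,.064))
k=np.array([(241,170),(241,155),(247,135),(258,116),(273,103),(290,97),(308,96),(326,101),(343,110)])
P=ray(c,k,.005);o=least_squares(lambda q:np.hypot(P[:,0]-q[0],P[:,1]-q[1])-.075,[.63,-.11]);print('mat',o.x,o.fun.round(4))
```

```text
bowl [ 0.6357331  -0.1120337   0.06390914]
mat [ 0.63585186 -0.1110975 ] [ 0.0001 -0.0007 -0.0016  0.0002  0.0016  0.0009  0.0002 -0.0014 -0.0007]
```

Bowl is within 1 mm of the mat's centre. Next, the comb, measured from the earlier wrist picture.

Run:
```python
from h import *
import pickle
for f in('w1','w2'):
    c=pickle.load(open(f+'.pkl','rb'))
    m=(c['img'].max(2)<62).astype(np.uint8);m[95:]=0;m[:,:150]=0;m[:,245:]=0
    n,l,st,ce=cv2.connectedComponentsWithStats(m);i=1+np.argmax(st[1:,4]);v,u=np.where(l==i)
    P=ray(c,np.c_[u,v],.005)[:,:2]
    (q,wh,a)=cv2.minAreaRect(P.astype(np.float32))
    q=np.array(q)
    if wh[0]<wh[1]:a+=90
    a=np.radians(a);ax=np.array([np.cos(a),np.sin(a)]);ax*=np.sign(ax[0]);d=(P-q)@ax;s=(P-q)@[-ax[1],ax[0]]
    print(f,q.round(4),np.round(wh,4),np.degrees(np.arctan2(ax[1],ax[0])).round(1),'w tail',np.ptp(s[d<-.01]).round(4),'head',np.ptp(s[d>.01]).round(4))
    h=d<0;print(' handle mid',P[h].mean(0).round(4), 'grip',(q-.011*ax).round(4))
to(.43,-.19,.2,105)
```

```text
w1 [ 0.4403 -0.1859] [0.0507 0.0298] 12.8 w tail 0.0178 head 0.0288
 handle mid [ 0.4281 -0.189 ] grip [ 0.4296 -0.1884]
w2 [ 0.4405 -0.1861] [0.0517 0.0311] 13.3 w tail 0.0187 head 0.031
 handle mid [ 0.428  -0.1888] grip [ 0.4298 -0.1886]
turn [0.    0.    0.611] shift [-0.1947 -0.0495  0.0552] cur yaw -40.0 pos [ 0.5931 -0.0727  0.2551] t 8.43 j7 -0.76
```

Emit:
step_arm(deltas=[[[0,0,0.16,-0.05,-0.013,0,50],[0,0,0.33,-0.1,-0.026,0.02,50],[0,0,0.5,-0.15,-0.04,0.06,50],[0,0,0.646,-0.194,-0.051,0.11,50],[0,0,0.646,-0.194,-0.051,0.15,50],[0,0,0.646,-0.194,-0.051,0.18,50],[0,0,0.646,-0.194,-0.051,0.18,50],[0,0,0.646,-0.194,-0.051,0.18,50]]])

```text
time: 9.43
ee_pos: [0.4298, -0.1884, 0.0761]
eef_rot: [0.994, 0.113, 0.0, -0.0]
ft_force: [0.3, -0.3, 0.9]
width: 0.0434
grip_force: 0.0
```

Run:
```python
from h import *
to(.4297,-.1885,.024,103)
```

```text
turn [-0. -0.  0.] shift [-0.0001  0.0001  0.0521] cur yaw -77.0 pos [ 0.4298 -0.1884  0.0761] t 9.43 j7 -1.09
```

Emit:
step_arm(deltas=[[[0,0,0,0,0,0.02,50],[0,0,0,0,0,0.04,50],[0,0,0,0,0,0.052,50],[0,0,0,0,0,0.052,50],[0,0,0,0,0,0.052,30],[0,0,0,0,0,0.052,10],[0,0,0,0,0,0.052,10],[0,0,0,0,0,0.052,10],[0,0,0,0,0,0.0,10],[0,0,0,0,0,-0.06,10],[0,0,0,0,0,-0.09,10],[0,0,0,0,0,-0.09,10]]], squeeze=15)

```text
time: 10.92
ee_pos: [0.4307, -0.189, 0.1679]
eef_rot: [0.994, 0.113, 0.002, 0.001]
ft_force: [0.4, 0.0, -1.7]
width: 0.0193
grip_force: 15.0
```

Run:
```python
from h import *
import pickle
a=np.radians(13);to(.4615-.011*np.cos(a),-.354-.011*np.sin(a),.055,103)
c=grab('wrist');pickle.dump(c,open('w5.pkl','wb'));save(c,'w5.png')
```

```text
turn [ 0.003 -0.004 -0.   ] shift [-0.0185  0.1673  0.1134] cur yaw -77.0 pos [ 0.4307 -0.189   0.1679] t 10.93 j7 -1.05
```

View pics/w5.png

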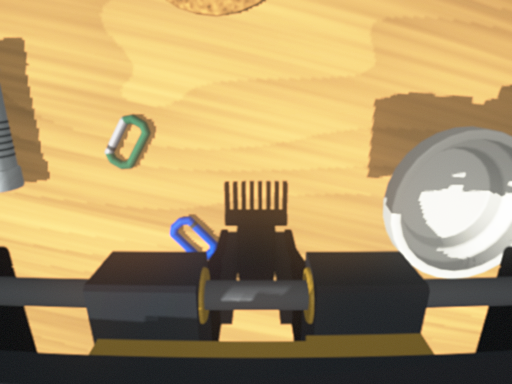

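Comb is held straight at (256,205); lower bowl at (455,200), cut by the picture's edge. Fitting its rim.

Run:
```python
from h import *
import pickle
from scipy.optimize import least_squares
c=pickle.load(open('w5.pkl','rb'))
k=np.array([(387,200),(393,172),(410,148),(435,133),(462,128),(488,131),(389,226),(400,252),(432,272)])
P=ray(c,k[:6],.066);o=least_squares(lambda q:np.hypot(P[:,0]-q[0],P[:,1]-q[1])-.064,[.46,-.35]);print(o.x,o.fun.round(4))
x,y=o.x;a=np.radians(13);to(x-.011*np.cos(a),y-.011*np.sin(a),.055,103)
```

```text
[ 0.46079791 -0.34805304] [-0.0036  0.0007  0.0027  0.0015 -0.0009 -0.0024]
turn [ 0.001 -0.001 -0.   ] shift [-0.0167  0.1621  0.1113] cur yaw -77.0 pos [ 0.4298 -0.1887  0.1661] t 10.97 j7 -1.05
```

Emit:
step_arm(deltas=[[[0,0,0,0,0.05,0,10],[0,0,0,-0.01,0.1,0,10],[0,0,0,-0.017,0.15,0,10],[0,0,0,-0.0175,0.165,0.01,10],[0,0,0,-0.0175,0.165,0.05,10],[0,0,0,-0.0175,0.165,0.08,10],[0,0,0,-0.0175,0.165,0.1,10],[0,0,0,-0.0175,0.165,0.108,10],[0,0,0,-0.0175,0.165,0.112,10],[0,0,0,-0.0175,0.165,0.112,10],[0,0,0,-0.0175,0.165,0.112,10]]])

```text
time: 12.35
ee_pos: [0.4499, -0.3534, 0.0542]
eef_rot: [0.994, 0.113, 0.0, 0.0]
ft_force: [0.8, -0.7, -0.7]
width: 0.0198
grip_force: 15.0
```

Emit:
step_arm(deltas=[[[0,0,0,0,0,0.001,20],[0,0,0,0,0,0.001,28],[0,0,0,0,0,0.001,32],[0,0,0,0,0,0.001,32],[0,0,0,0,0,-0.04,32],[0,0,0,0,0,-0.1,32],[0,0,0,0,0,-0.16,32],[0,0,0,0,0,-0.2,60],[0,0,0,0,0,-0.2,60],[0,0,0,0,0,-0.2,60]]])

```text
time: 13.6
ee_pos: [0.4492, -0.353, 0.2527]
eef_rot: [0.994, 0.113, -0.0, -0.0]
ft_force: [0.5, -0.7, -1.0]
width: 0.0484
grip_force: 0.0
```

Run:
```python
from h import *
c=grab('wrist');save(c,'w6.png');to(.4346,.0582,.25,105)
```

```text
turn [-0.002  0.001 -0.035] shift [ 0.0784 -0.4038  0.0026] cur yaw -77.0 pos [ 0.449  -0.3529  0.2521] t 13.65 j7 -0.8
```

View pics/w6.png

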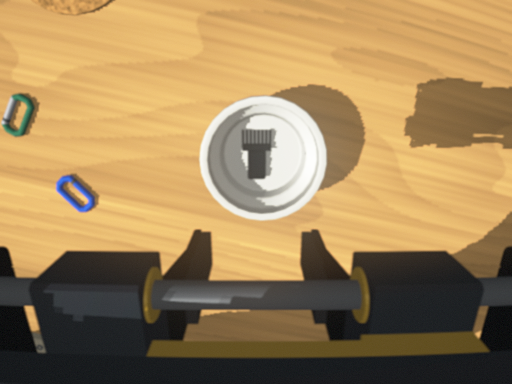

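The comb lies flat on the lower bowl's floor at (258,152), bowl standing at (263,157). Next to the flashlight; I aim at y = 0.10 so the wrist camera also sees the tray side.

Emit:
step_arm(deltas=[[[0,0,0,0.012,-0.06,0,60],[0,0,0,0.024,-0.12,0,60],[0,0,0,0.036,-0.18,0,60],[0,0,0,0.048,-0.24,0,60],[0,0,-0.03,0.06,-0.3,0,60],[0,0,-0.03,0.07,-0.36,0,60],[0,0,-0.03,0.07,-0.4,0,60],[0,0,-0.03,0.07,-0.4,0,60],[0,0,-0.03,0.07,-0.4,0,60],[0,0,-0.03,0.07,-0.4,0,60]]])

```text
time: 14.9
ee_pos: [0.4278, 0.051, 0.253]
eef_rot: [0.992, 0.127, -0.0, -0.0]
ft_force: [-0.4, 1.0, 0.6]
width: 0.052
grip_force: 0.0
```

Run:
```python
from h import *
import pickle
c=grab('wrist');pickle.dump(c,open('w7.pkl','wb'));save(c,'w7.png');to(.4346,.0582,.1,105)
```

```text
turn [-0.     0.001 -0.007] shift [ 0.0084 -0.0051  0.1532] cur yaw -75.4 pos [0.4279 0.0512 0.2532] t 14.95 j7 -1.48
```

View pics/w7.png

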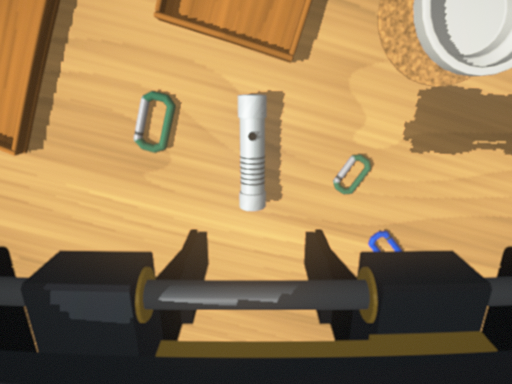

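Flashlight at (252,152), large carabiner (155,121), small green (351,173), blue decoy (385,242), narrow tray's edge at left (20,70), wide tray at top.

Run:
```python
from h import *
import pickle
c=pickle.load(open('w7.pkl','rb'))
hsv=cv2.cvtColor(c['img'],cv2.COLOR_RGB2HSV).astype(int);H,S,V=[hsv[...,i] for i in range(3)]
for n,m,b,z in(('light',(S<55),(225,85,275,215),.02),('large',((H>50)&(H<95)&(S>60))|(S<55),(125,85,182,158),.005),('small',((H>50)&(H<95)&(S>60))|(S<55),(325,148,378,200),.004)):
    k=np.zeros(m.shape,np.uint8);k[b[1]:b[3],b[0]:b[2]]=m[b[1]:b[3],b[0]:b[2]]
    nn,l,st,ce=cv2.connectedComponentsWithStats(k);i=1+np.argmax(st[1:,4]);v,u=np.where(l==i)
    P=ray(c,np.c_[u,v],z)[:,:2].astype(np.float32);q,wh,a=cv2.minAreaRect(P)
    if wh[0]<wh[1]:a+=90;wh=wh[::-1]
    a=(a+90)%180-90;print(n,np.round(q,4),np.round(wh,4),round(a,1))
```

```text
light [0.4343 0.0576] [0.1337 0.0306] 14.4
large [0.4406 0.1771] [0.0677 0.0381] -2.0
small [ 0.4384 -0.065 ] [0.0489 0.0285] -18.8
```

Emit:
step_arm(deltas=[[[0,0,-0.004,0.008,-0.005,0.06,60],[0,0,-0.004,0.008,-0.005,0.12,60],[0,0,-0.004,0.008,-0.005,0.17,60],[0,0,-0.004,0.008,-0.005,0.205,60],[0,0,-0.004,0.008,-0.005,0.222,60],[0,0,-0.004,0.008,-0.005,0.229,60],[0,0,-0.004,0.008,-0.005,0.229,60],[0,0,-0.004,0.008,-0.005,0.229,40],[0,0,-0.004,0.008,-0.005,0.229,20],[0,0,-0.004,0.008,-0.005,0.229,20],[0,0,-0.004,0.008,-0.005,0.229,20],[0,0,-0.004,0.008,-0.005,0.2,20],[0,0,-0.004,0.008,-0.005,0.15,20],[0,0,-0.004,0.008,-0.005,0.09,20],[0,0,-0.004,0.008,-0.005,0.08,20],[0,0,-0.004,0.008,-0.005,0.08,20]]], squeeze=30)

```text
time: 16.95
ee_pos: [0.4342, 0.059, 0.1733]
eef_rot: [0.992, 0.13, 0.0, 0.0]
ft_force: [-0.3, -0.1, -1.8]
width: 0.0277
grip_force: 30.0
```

Run:
```python
from h import *
to(.44,.28,.17,-97)
```

```text
turn [ 0.001 -0.     0.383] shift [ 0.0626 -0.2121  0.0032] cur yaw -75.1 pos [0.4342 0.059  0.1733] t 16.95 j7 -1.55
```

Emit:
step_arm(deltas=[[[0,0,0.1,0.016,-0.05,-0.02,20],[0,0,0.2,0.032,-0.1,-0.04,20],[0,0,0.3,0.048,-0.15,-0.05,20],[0,0,0.383,0.06,-0.2,-0.05,20],[0,0,0.383,0.06,-0.21,-0.05,20],[0,0,0.383,0.06,-0.21,-0.05,20],[0,0,0.383,0.06,-0.21,-0.05,20]]])

```text
time: 17.82
ee_pos: [0.4383, 0.2759, 0.2225]
eef_rot: [0.998, -0.062, -0.001, 0.001]
ft_force: [-0.1, -0.4, -2.0]
width: 0.0279
grip_force: 30.0
```

Run:
```python
from h import *
import pickle
c=grab('wrist');pickle.dump(c,open('w8.pkl','wb'));save(c,'w8.png');to(.466,.354,.1,-97)
print(proj(c,[(.56,.387,.024),(.557,.298,.024),(.364,.322,.024),(.375,.41,.024)]).round())
```

```text
turn [ 0.001  0.    -0.002] shift [ 0.0177 -0.0811  0.1227] cur yaw -97.1 pos [0.4385 0.2759 0.2228] t 17.88 j7 -2.46
[[126.  61.]
 [217.  51.]
 [223. 238.]
 [144. 238.]]
```

View pics/w8.png

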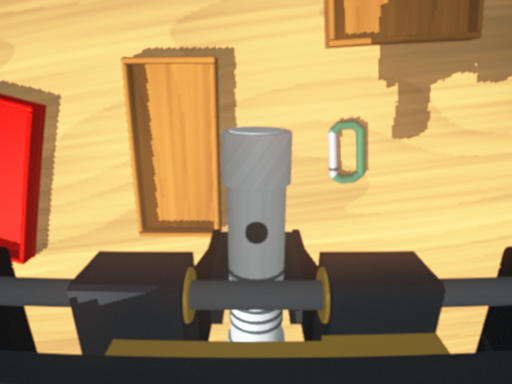

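The wrist picture shows the flashlight held at (256,200) and the narrow pine tray with top corners (122,58), (217,57), (219,235), (140,236); red decoy at left. Joint 7 nears its limit, so I'll make a half turn of the tool.

Emit:
step_arm(deltas=[[[0,0,-0.17,0,0,0,20],[0,0,-0.35,0,0,0,20],[0,0,-0.52,0,0,0,20],[0,0,-0.7,0,0,0,20],[0,0,-0.87,0,0,0,20],[0,0,-1.05,0,0,0,20],[0,0,-1.22,0,0,0,20],[0,0,-1.4,0,0,0,20],[0,0,-1.57,0,0,0,20],[0,0,-1.75,0,0,0,20],[0,0,-1.92,0,0,0,20],[0,0,-2.1,0,0,0,20],[0,0,-2.27,0,0,0,20],[0,0,-2.45,0,0,0,20],[0,0,-2.62,0,0,0,20],[0,0,-2.8,0,0,0,20],[0,0,-2.97,0,0,0,20],[0,0,-3.1,0,0,0,20],[0,0,-3.1,0,0,0,20]]])

```text
time: 20.25
ee_pos: [0.4385, 0.2763, 0.2232]
eef_rot: [0.083, 0.997, -0.0, -0.0]
ft_force: [-0.2, -0.1, -2.5]
width: 0.0279
grip_force: 30.0
```

Run:
```python
from h import *
import pickle
c=pickle.load(open('w8.pkl','rb'))
P=ray(c,[(122,58),(217,57),(219,235),(140,236)],.024)[:,:2];print(P.round(4),P.mean(0))
e=P[0]-P[3]+P[1]-P[2];print('axis',np.degrees(np.arctan2(e[1],e[0])))
n=lambda i,j:np.linalg.norm(P[i]-P[j]).round(4);print(n(0,1),n(1,2),n(2,3),n(3,0))
to(.466,.354,.1,83)
```

```text
[[0.5636 0.39  ]
 [0.552  0.2991]
 [0.3685 0.3261]
 [0.378  0.4145]] [0.46551884 0.35742126]
axis -7.948031404876411
0.0917 0.1854 0.0889 0.1872
turn [-0.001 -0.    -0.044] shift [-0.0143  0.0812  0.1231] cur yaw 80.5 pos [0.4385 0.2763 0.2232] t 20.25 j7 0.45
```

Emit:
step_arm(deltas=[[[0,0,-0.035,-0.007,0.04,0,20],[0,0,-0.035,-0.014,0.083,0,20],[0,0,-0.035,-0.014,0.083,0.05,20],[0,0,-0.035,-0.014,0.083,0.1,20],[0,0,-0.035,-0.014,0.083,0.14,20],[0,0,-0.035,-0.014,0.083,0.17,20],[0,0,-0.035,-0.014,0.083,0.185,20],[0,0,-0.035,-0.014,0.083,0.191,20],[0,0,-0.035,-0.014,0.083,0.191,20],[0,0,-0.035,-0.014,0.083,0.191,20]]])

```text
time: 21.5
ee_pos: [0.4659, 0.3575, 0.0336]
eef_rot: [0.065, 0.998, 0.0, 0.001]
ft_force: [-0.1, -0.2, -2.2]
width: 0.0281
grip_force: 30.0
```

Emit:
step_arm(deltas=[[[0,0,0,0,0,0.002,20],[0,0,0,0,0,0.002,30],[0,0,0,0,0,0.002,38],[0,0,0,0,0,0.002,40],[0,0,0,0,0,0.002,40],[0,0,0,0,0,-0.03,40],[0,0,0,0,0,-0.09,40],[0,0,0,0,0,-0.15,40],[0,0,0,0,0,-0.21,40],[0,0,0,0,0,-0.21,40],[0,0,0,0,0,-0.21,40]]])

```text
time: 22.88
ee_pos: [0.4654, 0.3568, 0.242]
eef_rot: [0.064, 0.998, -0.0, 0.0]
ft_force: [-0.1, -0.3, -0.2]
width: 0.0346
grip_force: 0.0
```

Run:
```python
from h import *
import pickle
t=grab('top');s=grab('scene');pickle.dump((t,s),open('ts3.pkl','wb'))
c=grab('wrist');save(c,'w9.png');to(.4406,.1771,.2,88)
```

```text
turn [-0.001 -0.002 -0.094] shift [ 0.0012 -0.1811  0.0414] cur yaw 82.6 pos [0.4651 0.3566 0.2411] t 23.02 j7 0.36
```

View pics/w9.png

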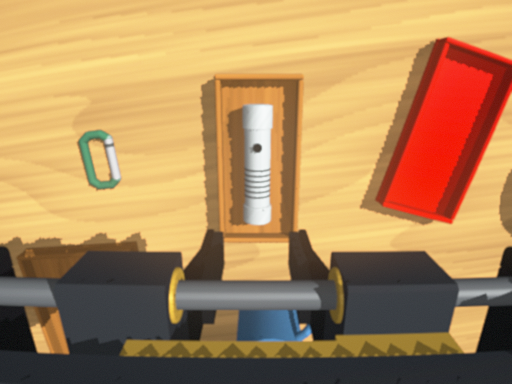

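Flashlight lies lengthwise in the narrow tray (258,163). Large carabiner next.

Emit:
step_arm(deltas=[[[0,0,-0.094,0.001,-0.06,0,70],[0,0,-0.094,0.001,-0.12,0.03,70],[0,0,-0.094,0.001,-0.181,0.08,70],[0,0,-0.094,0.001,-0.181,0.13,70],[0,0,-0.094,0.001,-0.181,0.17,70],[0,0,-0.094,0.001,-0.181,0.18,70],[0,0,-0.094,0.001,-0.181,0.18,70],[0,0,-0.094,0.001,-0.181,0.18,70]]], squeeze=12)

```text
time: 24.02
ee_pos: [0.442, 0.1788, 0.0641]
eef_rot: [0.017, 1.0, 0.0, 0.001]
ft_force: [-0.2, -0.2, -0.4]
width: 0.061
grip_force: 0.0
```

Run:
```python
from h import *
to(.4406,.1771,.0238,88)
```

```text
turn [0.001 0.002 0.001] shift [ 0.0014 -0.0018  0.0403] cur yaw 88.1 pos [0.442  0.1788 0.0641] t 24.02 j7 0.63
```

Emit:
step_arm(deltas=[[[0,0,0,0.0005,-0.001,0.02,70],[0,0,0,0.0005,-0.001,0.035,70],[0,0,0,0.0005,-0.001,0.04,70],[0,0,0,0.0005,-0.001,0.04,70],[0,0,0,0.0005,-0.001,0.04,55],[0,0,0,0.0005,-0.001,0.04,42],[0,0,0,0.0005,-0.001,0.04,30],[0,0,0,0.0005,-0.001,0.04,30],[0,0,0,0.0005,-0.001,0.04,30]]], squeeze=12)

```text
time: 25.15
ee_pos: [0.4407, 0.1768, 0.0225]
eef_rot: [0.017, 1.0, 0.0, 0.0]
ft_force: [1.9, 1.0, -0.6]
width: 0.0395
grip_force: 12.2
```

Emit:
step_arm(deltas=[[[0,0,0,0,0,-0.03,30],[0,0,0,0,0,-0.08,30],[0,0,0.15,0,0,-0.14,30],[0,0,0.32,-0.05,-0.015,-0.18,30],[0,0,0.5,-0.1,-0.03,-0.18,30],[0,0,0.68,-0.15,-0.045,-0.18,30],[0,0,0.86,-0.19,-0.06,-0.18,30],[0,0,1.04,-0.19,-0.06,-0.18,30],[0,0,1.22,-0.19,-0.06,-0.18,30],[0,0,1.4,-0.19,-0.06,-0.18,30],[0,0,1.57,-0.19,-0.06,-0.18,30],[0,0,1.57,-0.19,-0.06,-0.18,30],[0,0,1.57,-0.19,-0.06,-0.18,30]]])

```text
time: 26.78
ee_pos: [0.6283, 0.1101, 0.2023]
eef_rot: [0.718, 0.696, -0.0, -0.0]
ft_force: [-0.2, 0.9, -0.3]
width: 0.0391
grip_force: 12.0
```

Run:
```python
from h import *
import pickle
c=grab('wrist');pickle.dump(c,open('w10.pkl','wb'));save(c,'w10.png');to(.671,.111,.06,-2);print(readout.read_state()['width'])
print(proj(c,[(.725,.181,.024),(.721,.033,.024),(.538,.038,.024),(.542,.188,.024)]).round())
```

```text
turn [-0.     0.     0.004] shift [0.0022 0.0427 0.1423] cur yaw -1.8 pos [0.6283 0.1101 0.2023] t 26.82 j7 -0.54
0.03957082920221445
[[357.  97.]
 [345. 242.]
 [173. 243.]
 [160.  96.]]
```

View pics/w10.png

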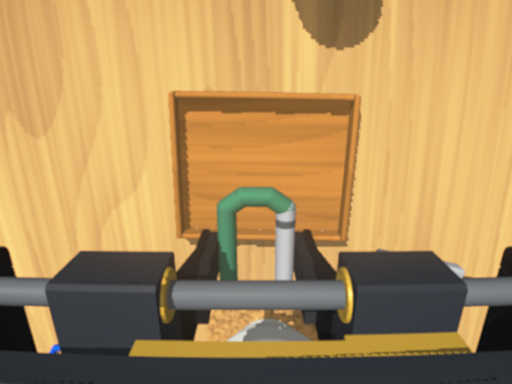

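The carabiner is held at (256,230); tray top corners (170,92), (360,95), (347,245), (178,239).

Run:
```python
from h import *
import pickle
c=pickle.load(open('w10.pkl','rb'))
P=ray(c,[(170,92),(360,95),(347,245),(178,239)],.024)[:,:2];print(P.round(4),P.mean(0));e=P[1]-P[0];print(np.degrees(np.arctan2(*e[::-1])))
n=lambda i,j:np.linalg.norm(P[i]-P[j]).round(4);print(n(0,1),n(1,2),n(2,3),n(3,0))
```

```text
[[0.5518 0.1909]
 [0.7272 0.183 ]
 [0.7229 0.0293]
 [0.5442 0.042 ]] [0.63653956 0.11129919]
-2.59450691379346
0.1757 0.1537 0.1791 0.1491
```

Emit:
step_arm(deltas=[[[0,0,0.01,0,0.044,0,30],[0,0,0.01,0,0.044,0.05,30],[0,0,0.01,0,0.044,0.1,30],[0,0,0.01,0,0.044,0.14,30],[0,0,0.01,0,0.044,0.16,30],[0,0,0.01,0,0.044,0.169,30],[0,0,0.01,0,0.044,0.172,30],[0,0,0.01,0,0.044,0.1725,30],[0,0,0.01,0,0.044,0.1725,30]]])

```text
time: 27.95
ee_pos: [0.673, 0.1088, 0.0311]
eef_rot: [0.723, 0.691, 0.001, 0.001]
ft_force: [-0.5, -0.8, 0.2]
width: 0.0397
grip_force: 12.0
```

Emit:
step_arm(deltas=[[[0,0,0,0,0,0.0015,30],[0,0,0,0,0,0.0015,46],[0,0,0,0,0,0.0015,50],[0,0,0,0,0,0.0015,53],[0,0,0,0,0,0.0015,53],[0,0,0,0,0,-0.03,53],[0,0,0,0,0,-0.09,53],[0,0,0,0,0,-0.14,53],[0,0,0,0,0,-0.16,53],[0,0,0,0,0,-0.16,53]]])

```text
time: 29.2
ee_pos: [0.6729, 0.1089, 0.1911]
eef_rot: [0.723, 0.691, 0.001, 0.001]
ft_force: [0.7, -0.4, -0.6]
width: 0.0462
grip_force: 0.0
```

Run:
```python
from h import *
print(readout.read_state()['width']);to(.4384,-.065,.08,71.2)
c=grab('wrist')
hsv=cv2.cvtColor(c['img'],cv2.COLOR_RGB2HSV).astype(int);m=((hsv[...,0]>50)&(hsv[...,0]<95)&(hsv[...,1]>60)).astype(np.uint8)
v,u=np.where(m[:245]);P=ray(c,np.c_[u,v],.011)[:,:2];print(len(u),P.min(0),P.max(0))
```

```text
0.04616415289191658
turn [ 2.000e-03  1.000e-03 -1.287e+00] shift [-0.1841 -0.2268  0.1106] cur yaw -2.5 pos [0.6729 0.1089 0.1911] t 29.2 j7 -0.54
873 [0.65291053 0.07556475] [0.6903663  0.14363562]
```

Emit:
step_arm(deltas=[[[0,0,-0.17,-0.03,-0.04,0,55],[0,0,-0.35,-0.06,-0.08,0,55],[0,0,-0.53,-0.1,-0.12,0,55],[0,0,-0.7,-0.14,-0.17,0,55],[0,0,-0.88,-0.184,-0.227,0,55],[0,0,-1.06,-0.184,-0.227,0.03,55],[0,0,-1.24,-0.184,-0.227,0.08,55],[0,0,-1.287,-0.184,-0.227,0.12,55],[0,0,-1.287,-0.184,-0.227,0.127,55],[0,0,-1.287,-0.184,-0.227,0.127,55],[0,0,-1.287,-0.184,-0.227,0.127,55]]])

```text
time: 30.62
ee_pos: [0.4384, -0.0652, 0.0642]
eef_rot: [0.164, 0.987, -0.0, 0.001]
ft_force: [0.0, -0.2, 0.0]
width: 0.0479
grip_force: 0.0
```

Run:
```python
from h import *
to(.4384,-.065,.0225,71.2)
```

```text
turn [-0.     0.002 -0.001] shift [0.0001 0.0002 0.0417] cur yaw 71.2 pos [ 0.4384 -0.0652  0.0642] t 30.62 j7 1.01
```

Emit:
step_arm(deltas=[[[0,0,0,0,0,0.02,55],[0,0,0,0,0,0.035,55],[0,0,0,0,0,0.041,55],[0,0,0,0,0,0.041,55],[0,0,0,0,0,0.041,42],[0,0,0,0,0,0.041,32],[0,0,0,0,0,0.041,20],[0,0,0,0,0,0.041,20],[0,0,0,0,0,0.041,20]]], squeeze=12)

```text
time: 31.75
ee_pos: [0.4381, -0.0652, 0.0225]
eef_rot: [0.163, 0.987, -0.0, 0.001]
ft_force: [0.7, 1.2, 6.2]
width: 0.0294
grip_force: 12.7
```

Run:
```python
from h import *
to(.599,.112,.2,-2.5)
```

```text
turn [1.000e-03 1.000e-03 1.287e+00] shift [-0.0955  0.2196 -0.1774] cur yaw 71.2 pos [ 0.4381 -0.0652  0.0225] t 31.75 j7 0.93
```

Emit:
step_arm(deltas=[[[0,0,0,0,0,-0.03,20],[0,0,0,0,0,-0.08,20],[0,0,0.15,0,0.02,-0.14,20],[0,0,0.32,-0.025,0.06,-0.177,20],[0,0,0.5,-0.045,0.1,-0.177,20],[0,0,0.68,-0.065,0.15,-0.177,20],[0,0,0.86,-0.085,0.19,-0.177,20],[0,0,1.04,-0.095,0.22,-0.177,20],[0,0,1.2,-0.0955,0.22,-0.177,20],[0,0,1.287,-0.0955,0.22,-0.15,20],[0,0,1.287,-0.0955,0.22,-0.1,20],[0,0,1.287,-0.0955,0.22,-0.06,20],[0,0,1.287,-0.0955,0.22,-0.05,20],[0,0,1.287,-0.0955,0.22,-0.05,20],[0,0,1.287,-0.0955,0.22,-0.05,20]]])

```text
time: 33.62
ee_pos: [0.5998, 0.1128, 0.0739]
eef_rot: [0.723, 0.691, 0.001, 0.001]
ft_force: [0.6, 0.0, -0.6]
width: 0.0294
grip_force: 12.0
```

Run:
```python
from h import *
print(readout.read_state()['width']);to(.599,.1125,.030,-2.5)
```

```text
0.029411163216133313
turn [ 0.003 -0.001 -0.001] shift [-0.0003 -0.0009  0.0439] cur yaw -2.5 pos [0.5998 0.1128 0.0739] t 33.62 j7 -0.64
```

Emit:
step_arm(deltas=[[[0,0,0,0,0,0.015,20],[0,0,0,0,0,0.03,20],[0,0,0,0,0,0.039,20],[0,0,0,0,0,0.0425,20],[0,0,0,0,0,0.044,20],[0,0,0,0,0,0.044,20],[0,0,0,0,0,0.044,35],[0,0,0,0,0,0.044,41],[0,0,0,0,0,0.044,41],[0,0,0,0,0,0.044,41],[0,0,0,0,0,0.01,41],[0,0,0,0,0,-0.05,41],[0,0,0,0,0,-0.11,41],[0,0,0,-0.06,-0.04,-0.17,41],[0,0,0,-0.12,-0.1,-0.17,41],[0,0,0,-0.18,-0.16,-0.17,41],[0,0,0,-0.24,-0.2,-0.17,41],[0,0,0,-0.27,-0.2,-0.17,41],[0,0,0,-0.27,-0.2,-0.17,41]]])

```text
time: 36.0
ee_pos: [0.3847, -0.1507, 0.2419]
eef_rot: [0.724, 0.69, -0.001, 0.0]
ft_force: [0.3, -0.8, -0.8]
width: 0.0358
grip_force: 0.0
```

Run:
```python
from h import *
t=grab('top');cv2.imwrite('pics/end.png',cv2.resize(t['img'][100:300,30:480],(792,352),interpolation=2)[:,:,::-1])
s=readout.read_state();print(s['ee_pos'],np.abs(s['joint_vel']).max(),s['width'],s['ft_force'])
```

```text
[ 0.38261155 -0.15454846  0.24164761] 0.16052035390302002 0.03547183850845682 [-1.11096685 -3.87472529 -0.6394106 ]
```

View pics/end.png

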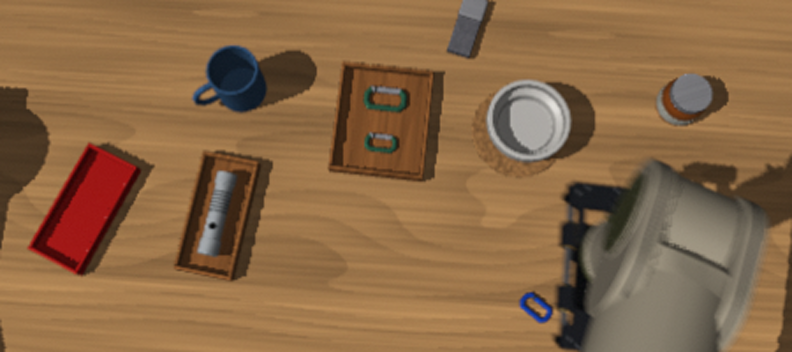

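All done: both carabiners lie flat and apart in the wide tray (385,98) and (381,142), the flashlight in the narrow tray (217,212), the bowl on the mat (530,122), and the mug hasn't moved. Letting the arm settle, then handing in.

Emit:
step_arm(deltas=[[[0,0,0,0,0,0,41],[0,0,0,0,0,0,41],[0,0,0,0,0,0,41],[0,0,0,0,0,0,41]]])

```text
time: 36.55
ee_pos: [0.3874, -0.1479, 0.2419]
eef_rot: [0.722, 0.692, 0.0, -0.0]
ft_force: [0.3, 0.6, -0.3]
width: 0.0357
grip_force: 0.0
```

```bash
python3 -c "
from bench import r;print(r.close_job())"
```

```text
the job is handed in; nothing more can be done
None
```

The job is handed in after about 37 s: upper bowl within about 1 mm of the mat's centre, comb in the lower bowl, flashlight lengthwise in the narrow tray, both green carabiners flat and apart in the wide tray, mug untouched; the arm hid the lower bowl in the last picture, so it was last seen in place just after the comb went in.

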